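# Put the vanity things back on their outlines

## Task

Put the jar, the mascara tube, the pill organizer and the facial roller from the mat back into the wooden tray, each centred on the card that shows its own outline and lined up with it, the roller's big stone on the wide end of its outline; the tube and the organizer may lie either way round. Set each one down rather than dropping it, jar upright and organizer lids up, let go of everything, and leave the perfume bottle and the candle where they stand.

Things in the scene. Friction and masses are not known exactly. Their poses are not given: they have to be found in the camera images.
- jar_mid (a point): white ceramic cosmetic jar with a thin brass line, round, 50 mm diameter, 45 mm tall, standing upright on the pale green mat; this point is its centre, half-way up (22.5 mm above its underside); z is its axis, up
- mascara_mid (a point): slim black mascara tube with a copper band, 125 mm long, rounded-square section 17 x 17 mm, lying flat; this point is its centre, 8.5 mm above its underside; x runs along its length
- organizer_mid (a point): clear plastic pill organizer, empty and shut, a row of five flip-tops tinted lilac; 120 mm long, 34 mm wide, 24 mm tall, lids up; this point is its centre, 12 mm above its underside; x runs along its length, z up
- roller_mid (a point): pink rose quartz facial roller, 132 mm long, lying flat: straight handle 12 mm in diameter, 78 mm long, with a big stone barrel (40 mm across) at one end and a small one (18 mm) at the other, both 22 mm in diameter. This point is the middle of the handle, 11 mm above the surface it lies on (handle 5 mm clear of it); +x runs along the handle to the big stone, its centre 55 mm away; the small one is 55 mm along -x
- spot_jar (a point): target: a cream card 74 x 74 mm, 3 mm thick, fixed in the acacia tray, printed with a dark disc 50 mm in diameter; this point is the centre of the disc on the card's upper face (9 mm above the table, 3 mm above the tray's floor; the tray's rim is 12 mm above the table)
- spot_mascara (a point): target: a cream card 146 x 58 mm, 3 mm thick, fixed in the tray, printed with a dark slim bar 125 x 17 mm; this point is the bar's centre on the card's upper face (9 mm above the table); x runs along the bar
- spot_organizer (a point): target: a cream card 146 x 58 mm, 3 mm thick, fixed in the tray, printed with a dark wide bar 120 x 34 mm that four thin cream lines divide into five boxes; this point is the bar's centre on the card's upper face (9 mm above the table); x runs along the bar
- spot_roller (a point): target: a cream card 146 x 58 mm, 3 mm thick, fixed in the tray, printed with a dark roller silhouette: a 12 mm bar with a 44 mm wide crosspiece at one end and a 22 mm one at the other. This point is the centre of the WIDE crosspiece (place of the big stone), on the upper face (9 mm above the table); +x runs along the bar from narrow to wide end, so the handle's middle belongs 55 mm from here along -x
- perfume_mid (a point): amber glass perfume bottle with a black cap, 45 x 32 mm, 86 mm tall, standing beyond the tray and mat: leave it alone; this point is half-way up
- candle_mid (a point): blue ceramic candle, 68 mm diameter, 62 mm tall, standing beyond the tray and mat: leave it alone; this point is half-way up
Mind the look-alikes: they are no part of the job. Of the things shaped like the part that bears mascara_mid, the black one is meant.

How it is judged (in metres and radians):
At the end, for the whole second after the job is handed in: Each thing rests, released, on its own card within 12 mm of its outline's centre (roller: 12 mm along and across); the long ones within 0.2 rad of its direction, the roller's big stone at the wide end; heights within 5 mm; jar upright and organizer lids up within 0.1 rad (horizontal distance between jar_mid and spot_jar below 0.012 m and angle between each of jar_mid, organizer_mid's own z axis and vertical below 0.1 rad and z of jar_mid in the frame of spot_jar between 0.0175 and 0.0275 m and linear speed of each of jar, mascara, organizer, roller below 0.02 m/s and horizontal distance between mascara_mid and spot_mascara below 0.012 m and angle between the x axis of mascara_mid and the x axis of spot_mascara, either way round below 0.2 rad and z of mascara_mid in the frame of spot_mascara between 0.0035 and 0.0135 m and horizontal distance between organizer_mid and spot_organizer below 0.012 m and angle between the x axis of organizer_mid and the x axis of spot_organizer, either way round below 0.2 rad and z of organizer_mid in the frame of spot_organizer between 0.007 and 0.017 m and x of roller_mid in the frame of spot_roller between -0.067 and -0.043 m and y of roller_mid in the frame of spot_roller between -0.012 and 0.012 m and x of spot_roller in the frame of roller_mid above 0.04 m and angle between the x axis of roller_mid and the x axis of spot_roller, either way round below 0.2 rad and z of roller_mid in the frame of spot_roller between 0.006 and 0.016 m); the robot touches nothing.
It fails at once if one of the four things is dropped or thrown (faster than 0.7 m/s while the fingers are not touching it) ((linear speed of jar above 0.7 m/s and contact force between the fingers and jar below 0.05 N) or (linear speed of mascara above 0.7 m/s and contact force between the fingers and mascara below 0.05 N) or (linear speed of organizer above 0.7 m/s and contact force between the fingers and organizer below 0.05 N) or (linear speed of roller above 0.7 m/s and contact force between the fingers and roller below 0.05 N)).
It fails at once if the perfume is pushed more than 20 mm or knocked over (distance of perfume_mid from where it was at the start of the episode above 0.02 m or angle between perfume_mid's own z axis and vertical above 0.3 rad).
It fails at once if the candle is pushed more than 20 mm or knocked over (distance of candle_mid from where it was at the start of the episode above 0.02 m or angle between candle_mid's own z axis and vertical above 0.3 rad).
It also fails if it takes over 109 s, if anything falls off the work surface, if the arm or the gripper's body presses on something with over 40 N, if the wrist force passes 120 N, or if a joint passes its speed limit or range.

## Robot

A 6-joint arm with a two-finger parallel gripper is mounted at the origin on the work surface. World frame = base frame: x ahead of the robot, y to its left, z up, the work surface at z = 0. Lengths are in mm, angles in rad, forces in N, time in s.
With the tool pointing down it reaches from about 300 to 850 mm from the base axis. Payload 5.4 kg.
Tool frame: the origin (TCP) lies on the centre line of the jaws, within the pads' length; the fingertips stand 17 mm ahead of it and the grasp point (between the pads) lies 2 mm behind it; x points along the fingers, z is the direction in which the jaws open and shut, and the axes are right-handed (so a half turn about x gives the same grasp; the last joint's range is limited). The gripper opens to 85 mm and grips with 20 to 120 N. Pads are 22 mm wide; open, the fingers measure 114 mm over their backs; the gripper's body (76 mm by 85 mm) begins 54 mm behind the grasp point. The pads swing forward as they close: fully open they stand 13 mm farther back than shut.
Start: joints at [1.082, 0.158, 1.597, -0, 1.386, -0.21], TCP at [158.252, 552.777, 248.299] pointing down, gripper open.
Joint ranges: [-2.91, 2.91], [-0.94, 2.29], [0.18, 2.7], [-1.29, 4.43], [0.17, 2.64], [-3, 3]. Speed limits (rad/s): [2.57, 2.57, 3.14, 3.14, 3.14, 3.14].

## Interface

Orientations are given as a rotation vector (axis times angle).
In Python, from bench import env gives the robot as it stands. The module is installed in compiled form; this text tells all that it offers.
- The arm moves only by the tool servo_tool, never from a script. Its argument "series" is a list of rows, each a list of 5 numbers: the opening, from -1 (shut) to 1 (fully open), so that 0 is half open, then the shift along the tool's x, y, z in mm, then the turn about the tool's x in degrees. A call has 1 to 8 rows; each row is the pose to reach, as a shift and turn from the pose commanded when the call began, along the tool's axes at that moment; what a row does not reach only later rows make up. A row lasts 1/12 s, in which the tool goes at most 41.7 mm and 7.16 degrees, less where a joint would pass 70% of its speed; a pose out of reach is approached as far as the arm can. A call with a gripper value outside its range is refused whole. The fingers move at their own pace and stop on an object; "force" is the grip in N (left out, the last holds). Time passes only in rows, so rows that repeat a pose let the fingers close. It gives the time, the measured TCP pose, the force and the opening at its end, in the units of the state.
- env.get_state(): the state, without advancing time (a new reading comes with each control period).
- env.read_camera(name): name is "scene" or "top" or "wrist"; returns a dict with "frame" (420x560x3 uint8, blue, green, red), "K" (3x3 intrinsics, pixels), "rvec" (rotation vector, rad) and "tvec" (3), from world to camera coordinates, as OpenCV has them. Camera axes: x right, y down, z forward; pixel columns grow to the right and rows downward; lengths in mm; the calibration is good to about 2 mm. A picture is of the moment at which its call begins. There is no depth.
- env.finish_job(): hands the job in, once; it reports no verdict.
Trained networks look in the newest picture that a camera, given by its name, has taken for a name from the list of things; names that differ only in an ending like _2 or _b are one class to them, and where a whole thing is asked for, a point or a joint stands for the part that bears it (a point fixed in the world has none). Each returns a list of dicts, best first, with "confidence" (0 to 1); they miss things now and then, are a little off and sometimes report something else, mostly with a low value. They report only what shows in the picture. A call takes as long as a camera call. They do not tell look-alikes from the thing itself.
- env.spot_in(camera, thing): "centre" ([column, row] in pixels, amid what is visible of it).
- env.trace(camera, thing): "region" (420x560 bool, what is visible of it) and "centre" ([column, row] in pixels, amid what is visible of it).
- env.tip_of(camera, thing): "centre" ([column, row] in pixels: a listed point, or the origin of a listed thing).
The state is a dict: "time": time; "q": joint angles; "qd": joint speeds; "effort": joint torques, N m; "ee_pos": TCP position; "orientation": TCP orientation; "wrist_force": force on the tool from outside, world axes, zero at the start; "ft_torque": the same for the moment, N m; "grip_width": opening from 0.0 (shut) to 1.0 (fully open).
Only numpy, scipy, OpenCV 4.12 (cv2) and the standard library are available. Lean on these libraries where they do the work, as an engineer would, in place of code of your own. Each camera call takes 0.05 s, during which the arm holds its last target. There are 200 camera calls.

## Working session

There is one attempt and no reset: what is moved stays moved. The work goes in short steps, Python scripts to look and compute and a tool call to move; the robot and the scene stay as the last step left them, time stands still between calls to the robot, and variables do not carry over. Pictures are saved under pics/ and viewed, about 12 in all and at most 16, crops included, and the job is handed in when it is done.

Besides the shell and the picture viewer there is one more tool, called by a JSON object that holds its "name" and its "arguments". servo_tool: Moves the arm, as the interface text tells. Its arguments: {"type":"object","properties":{"series":{"type":"array","items":{"type":"array","items":{"type":"number"}}},"force":{"type":"number"}},"required":["series"]}

```bash
mkdir -p pics; cat > h.py <<'E'
import numpy as np, cv2
from bench import env
def cam(n,save=None):
    c=env.read_camera(n)
    if save: cv2.imwrite('pics/'+save,c['frame'])
    return c
def ray(c,p):
    R=cv2.Rodrigues(np.array(c['rvec'],float))[0]; t=np.array(c['tvec'],float).ravel()
    o=-R.T@t; d=R.T@np.linalg.inv(np.array(c['K']))@np.array([p[0],p[1],1.]); return o,d
def onz(c,p,z):
    o,d=ray(c,p); return o+d*(z-o[2])/d[2]
def tri(a,b):
    (o1,d1),(o2,d2)=a,b
    A=np.stack([d1,-d2],1); s=np.linalg.lstsq(A,o2-o1,rcond=None)[0]
    p,q=o1+d1*s[0],o2+d2*s[1]; return (p+q)/2,np.linalg.norm(p-q)
E
python3 - <<'E'
from h import *
s=env.get_state(); print({k:np.round(v,3) for k,v in s.items()})
print(cv2.Rodrigues(np.array(s['orientation'],float))[0].round(3))
names=['jar_mid','mascara_mid','organizer_mid','roller_mid','spot_jar','spot_mascara','spot_organizer','spot_roller','perfume_mid','candle_mid']
cs={n:cam(n,n+'0.png') for n in ['top','scene']}
for n in ['top','scene']:
    print(n,np.round(ray(cs[n],(280,210))[0]))
    for t in names:
        r=env.tip_of(n,t); print(t,[(np.round(x['centre']).tolist(),round(x['confidence'],2)) for x in r[:3]], [np.round(onz(cs[n],x['centre'],10)[:2]).tolist() for x in r[:2]])
cv2.imwrite('pics/both0.png',cv2.resize(np.hstack([cs['top']['frame'],cs['scene']['frame']]),(800,300),interpolation=cv2.INTER_AREA))
E
```

```text
{'time': np.float64(0.0), 'q': array([ 1.082,  0.159,  1.598, -0.   ,  1.386, -0.21 ]), 'qd': array([ 0.001, -0.001,  0.001, -0.002,  0.   , -0.001]), 'effort': array([ 2.0000e-03, -3.9598e+01, -3.3143e+01, -0.0000e+00,  8.0000e-03,
       -0.0000e+00]), 'ee_pos': array([157.996, 552.274, 247.297]), 'orientation': array([-1.002,  1.33 ,  1.001]), 'wrist_force': array([ 0.735, -0.509, -0.844]), 'ft_torque': array([0.004, 0.071, 0.029]), 'grip_width': np.float64(0.998)}
[[-0.001 -0.961  0.275]
 [-0.002  0.275  0.961]
 [-1.     0.    -0.002]]
top [440.   9. 990.]
jar_mid [([112.0, 229.0], 0.6)] [[502.0, 374.0]]
mascara_mid [([235.0, 218.0], 0.92), ([165.0, 329.0], 0.85), ([355.0, 301.0], 0.63)] [[524.0, 90.0], [276.0, 249.0]]
organizer_mid [([198.0, 229.0], 0.64)] [[500.0, 176.0]]
roller_mid [([156.0, 224.0], 0.71), ([350.0, 206.0], 0.71)] [[514.0, 272.0], [548.0, -177.0]]
spot_jar [([312.0, 201.0], 0.73)] [[560.0, -90.0]]
spot_mascara [([424.0, 198.0], 0.56)] [[566.0, -352.0]]
spot_organizer [([348.0, 207.0], 0.76)] [[546.0, -173.0]]
spot_roller [([391.0, 186.0], 0.92)] [[595.0, -277.0
[... 220 characters left out ...]
4.0], 0.96)] [[485.0, 387.0]]
mascara_mid [([159.0, 191.0], 0.73), ([303.0, 200.0], 0.7), ([446.0, 224.0], 0.6)] [[325.0, -186.0], [521.0, 85.0]]
organizer_mid [([393.0, 239.0], 0.67), ([333.0, 183.0], 0.6)] [[721.0, 181.0], [506.0, 183.0]]
roller_mid [([366.0, 171.0], 0.87)] [[508.0, 282.0]]
spot_jar [([237.0, 238.0], 0.78), ([392.0, 238.0], 0.18)] [[554.0, -100.0], [717.0, 180.0]]
spot_mascara [([305.0, 200.0], 0.53), ([390.0, 154.0], 0.21)] [[523.0, 90.0], [480.0, 383.0]]
spot_organizer [([202.0, 248.0], 0.9)] [[543.0, -175.0]]
spot_roller [([166.0, 292.0], 0.76), ([304.0, 202.0], 0.19)] [[610.0, -275.0], [527.0, 83.0]]
perfume_mid [] []
candle_mid [([391.0, 236.0], 0.7)] [[712.0, 183.0]]
```

View pics/top0.png

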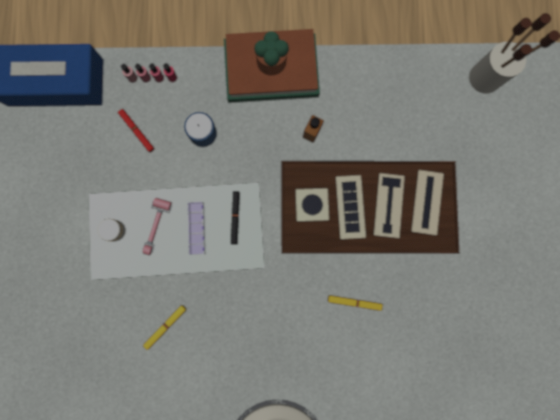

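View pics/scene0.png

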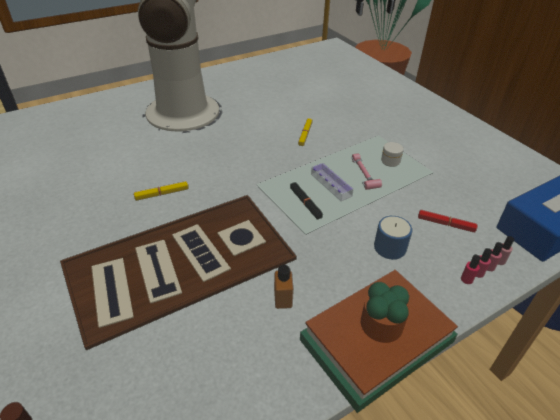

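The top view shows the mat (cols 90-262) with jar (112,229), roller (156,224, big stone up), organizer (198,229) and black tube (235,218). The tray cards are the disc (312,204), boxes (350,207), roller (390,205, wide end up) and slim bar (428,202). The red and yellow tubes are look-alikes. I'll move the wrist camera over the mat.

{"name": "servo_tool", "arguments": {"series": [[1,-60,-200,-90,0],[1,-60,-320,-130,0],[1,-60,-406,-177,0],[1,-60,-406,-177,0],[1,-60,-406,-177,0],[1,-60,-406,-177,0],[1,-60,-406,-177,0],[1,-60,-406,-177,0]]}}

```text
time: 1.77
ee_pos: [413.9, 341.6, 295.5]
orientation: [-1.001, 1.328, 1.001]
wrist_force: [0.3, 1.8, 0.1]
grip_width: 1.001
```

{"name": "servo_tool", "arguments": {"series": [[1,0,0,0,0],[1,0,0,0,0],[1,0,0,0,0]]}}

```text
time: 2.02
ee_pos: [412.3, 343.4, 294.9]
orientation: [-1.001, 1.329, 1.002]
wrist_force: [0.2, 0.1, 0.1]
grip_width: 0.998
```

```bash
python3 - <<'E'
from h import *
c=cam('wrist','w1.png'); o,d=ray(c,(280,210)); print(o.round(),(d/np.linalg.norm(d)).round(3), [onz(c,p,0).round() for p in [(0,0),(559,0),(0,419),(559,419)]])
for t in ['jar_mid','mascara_mid','organizer_mid','roller_mid']:
    print(t,[(np.round(x['centre']).tolist(),round(x['confidence'],2),onz(c,x['centre'],12).round().tolist()) for x in env.tip_of('wrist',t)[:3]])
E
```

```text
[341. 364. 419.] [ 0.296 -0.055 -0.954] [array([131.,  92.,   0.]), array([312., 725.,   0.]), array([ 712., -247.,    0.]), array([987., 716.,   0.])]
jar_mid [([306.0, 232.0], 0.58, [510.0, 368.0, 12.0])]
mascara_mid [([131.0, 288.0], 0.84, [524.0, 93.0, 12.0]), ([171.0, 91.0], 0.66, [282.0, 252.0, 12.0]), ([314.0, 363.0], 0.62, [735.0, 324.0, 12.0])]
organizer_mid [([176.0, 263.0], 0.82, [504.0, 173.0, 12.0])]
roller_mid [([242.0, 251.0], 0.71, [512.0, 272.0, 12.0])]
```

View pics/w1.png

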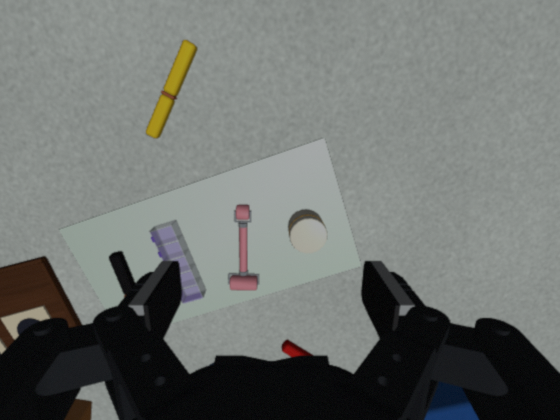

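The wrist view shows the jar (307,234), the roller (243,248, big stone at the bottom), the organizer (177,263) and the black tube partly behind the finger (120,270). I'll take a second, nearer view.

{"name": "servo_tool", "arguments": {"series": [[1,30,-121,-116,0],[1,30,-121,-116,0],[1,30,-121,-116,0],[1,30,-121,-116,0],[1,30,-121,-116,0],[1,30,-121,-116,0],[1,30,-121,-116,0],[1,30,-121,-116,0]]}}

```text
time: 2.93
ee_pos: [496.4, 199.9, 265.4]
orientation: [-1.003, 1.327, 1.003]
wrist_force: [0.8, -0.2, -0.3]
grip_width: 1.001
```

```bash
cat >> h.py <<'E'
def line(c,reg,z):
    # oriented rect of a region projected to plane z
    ys,xs=np.nonzero(reg); P=np.array([onz(c,p,z)[:2] for p in zip(xs,ys)],np.float32)
    (cx,cy),(w,h),a=cv2.minAreaRect(P)
    if w<h: w,h,a=h,w,a+90
    v=np.linalg.eigh(np.cov(P.T))[1][:,-1]; v=v*np.sign(v[0])
    return dict(c=[round(cx,1),round(cy,1)],mean=P.mean(0).round(1).tolist(),wh=[round(w),round(h)],ang=round((a+90)%180-90,1),pca=round(float(np.degrees(np.arctan2(v[1],v[0]))),1))
E
python3 - <<'E'
from h import *
c=cam('wrist','w2.png'); T=cam('top')
print(env.get_state()['ee_pos'])
for t,z in [('jar_mid',22),('mascara_mid',9),('organizer_mid',12),('roller_mid',11)]:
    tips={n:env.tip_of(n,t) for n in('wrist','top')}
    for a in tips['wrist'][:3]:
        for b in tips['top'][:3]:
            p,e=tri(ray(c,a['centre']),ray(T,b['centre']))
            if e<12: print(t,'TRI',p.round(1),'gap',round(e,1))
    for n,C in(('wrist',c),('top',T)):
        for r in env.trace(n,t)[:2]: print(' ',n,round(r['confidence'],2),np.round(r['centre']),line(C,r['region'],z))
E
```

```text
[496.47433855 199.86933225 265.42354087]
  wrist 0.94 [414. 145.] {'c': [502.5, 372.3], 'mean': [502.6000061035156, 372.20001220703125], 'wh': [67, 51], 'ang': 56.4, 'pca': 59.9}
  wrist 0.69 [241.  12.] {'c': [315.0, 217.7], 'mean': [316.5, 217.5], 'wh': [33, 19], 'ang': -43.6, 'pca': -51.9}
  wrist 0.59 [194. 216.] {'c': [528.0, 89.7], 'mean': [525.5999755859375, 89.5999984741211], 'wh': [127, 21], 'ang': -3.4, 'pca': -3.2}
  top 0.74 [233. 216.] {'c': [526.6, 90.7], 'mean': [527.7999877929688, 90.80000305175781], 'wh': [121, 17], 'ang': -3.1, 'pca': -3.1}
  top 0.6 [140. 130.] {'c': [736.8, 324.8], 'mean': [736.9000244140625, 325.0], 'wh': [125, 16], 'ang': 38.6, 'pca': 38.4}
organizer_mid TRI [502.4 173.4   6.5] gap 2.6
  wrist 0.72 [256. 184.] {'c': [505.9, 177.9], 'mean': [502.8999938964844, 178.10000610351562], 'wh': [126, 38], 'ang': 1.5, 'pca': 1.7}
  wrist 0.39 [ 24. 286.] {'c': [544.7, -174.0], 'mean': [550.0, -169.60000610351562], 'wh': [140, 62], 'ang': 2.5, 'pca': -7.5}
  top 0.79 [198. 225.] {'c': [502.2, 178.9], 'mean': [502.79998779296875, 177.89999389648438], 'wh': [122, 37], 'ang': 2.2, 'pca': 2.8}
  wrist 0.58 [330. 180.] {'c': [508.2, 269.9], 'mean': [515.4000244140625, 272.6000061035156], 'wh': [134, 45], 'ang': -11.8, 'pca': -16.7}
  wrist 0.31 [194. 217.] {'c': [528.8, 90.1], 'mean': [525.7999877929688, 90.19999694824219], 'wh': [128, 21], 'ang': -2.8, 'pca': -3.0}
  top 0.77 [164. 206.] {'c': [504.7, 265.5], 'mean': [517.2000122070312, 265.6000061035156], 'wh': [130, 35], 'ang': -11.2, 'pca': -18.3}
```

View pics/w2.png

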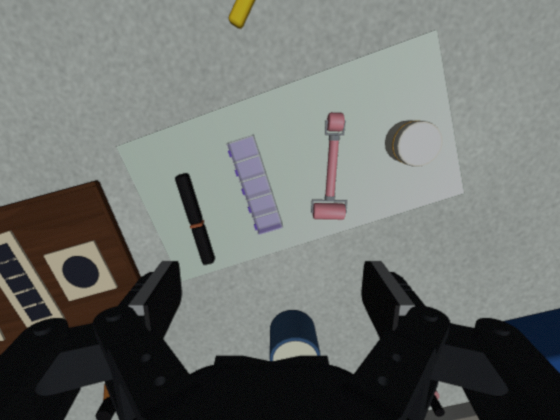

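This view is clear: tube centre (196,221) with black finish and copper band, organizer (256,184), roller with big stone (329,211) and small stone (336,122), jar top (418,143). I'll save this view with its calibration, then look at the tray from two places.

```bash
cat >> h.py <<'E'
import pickle
ALL=['jar_mid','mascara_mid','organizer_mid','roller_mid','spot_jar','spot_mascara','spot_organizer','spot_roller']
def shoot(tag,names=ALL,n='wrist'):
    c=cam(n,tag+'.png'); c['tip']={t:env.tip_of(n,t)[:3] for t in names}; c['tr']={t:env.trace(n,t)[:3] for t in names}
    pickle.dump(c,open(tag+'.pkl','wb')); return c
def load(tag): return pickle.load(open(tag+'.pkl','rb'))
E
python3 -c "
from h import *
shoot('A')"
```

{"name": "servo_tool", "arguments": {"series": [[1,-15,-75,-249,0],[1,-15,-75,-249,0],[1,-15,-75,-249,0],[1,-15,-75,-249,0],[1,-15,-75,-249,0],[1,-15,-75,-249,0],[1,-15,-75,-249,0],[1,-15,-75,-249,0]]}}

```text
time: 5.35
ee_pos: [500.7, -64.4, 280.3]
orientation: [-0.998, 1.33, 0.997]
wrist_force: [-1.0, 1.0, -0.0]
grip_width: 1.004
```

```bash
python3 -c "
from h import *
shoot('B'); print(env.get_state()['ee_pos'])"
```

```text
[500.61450024 -61.68012722 280.0133678 ]
```

{"name": "servo_tool", "arguments": {"series": [[1,-15,-66,-158,0],[1,-15,-66,-158,0],[1,-15,-66,-158,0],[1,-15,-66,-158,0],[1,-15,-66,-158,0],[1,-15,-66,-158,0],[1,-15,-66,-158,0],[1,-15,-66,-158,0]]}}

```text
time: 6.87
ee_pos: [520.5, -230.4, 294.8]
orientation: [-1.001, 1.328, 1.003]
wrist_force: [0.1, -0.2, -0.6]
grip_width: 0.996
```

```bash
python3 -c "
from h import *
shoot('C'); print(env.get_state()['ee_pos'])
V={k:load(k) for k in 'ABC'}
for t,z in zip(ALL,[22,9,12,11,9,9,9,9]):
    print(t)
    ks='ABC'
    for k in ks:
        for r in V[k]['tip'][t][:2]:
            print('  tip',k,round(r['confidence'],2),np.round(r['centre']).tolist(),onz(V[k],r['centre'],z)[:2].round(1))
        for r in V[k]['tr'][t][:2]:
            print('  tr',k,round(r['confidence'],2),np.round(r['centre']).tolist(),line(V[k],r['region'],z))
    for i,j in ('AB','BC','AC'):
      for kind in('tip','tr'):
        for a in V[i][kind][t]:
          for b in V[j][kind][t]:
            p,e=tri(ray(V[i],a['centre']),ray(V[j],b['centre']))
            if e<8 and abs(p[2])<50: print('  TRI',kind,i+j,p.round(1),'gap',round(e,1))
cv2.imwrite('pics/BC.png',np.vstack([V['B']['frame'],V['C']['frame']])[:, :] if 0 else cv2.resize(np.hstack([V['B']['frame'],V['C']['frame']]),(800,300),interpolation=cv2.INTER_AREA))
"
```

```text
[ 520.57776264 -231.78022129  295.01302423]
jar_mid
  tip A 0.64 [412.0, 141.0] [501.1 368.4]
  tr A 0.82 [413.0, 140.0] {'c': [502.4, 372.6], 'mean': [502.79998779296875, 372.20001220703125], 'wh': [67, 52], 'ang': 56.3, 'pca': 63.7}
  tr A 0.72 [22.0, 285.0] {'c': [542.8, -163.0], 'mean': [546.4000244140625, -159.39999389648438], 'wh': [138, 60], 'ang': 2.5, 'pca': -6.0}
mascara_mid
  tip A 0.78 [198.0, 219.0] [526.8  91.7]
  tr A 0.8 [241.0, 12.0] {'c': [315.2, 217.4], 'mean': [316.8999938964844, 217.10000610351562], 'wh': [32, 19], 'ang': -44.4, 'pca': -52.2}
  tr A 0.78 [198.0, 217.0] {'c': [528.7, 88.9], 'mean': [526.9000244140625, 89.19999694824219], 'wh': [127, 20], 'ang': -2.9, 'pca': -3.0}
  tip B 0.78 [394.0, 156.0] [523.4  92.6]
  tip B 0.66 [135.0, 58.0] [ 326.8 -178.7]
  tr B 0.9 [392.0, 153.0] {'c': [528.3, 90.9], 'mean': [525.5, 90.9000015258789], 'wh': [127, 21], 'ang': -2.9, 'pca': -2.8}
  tr B 0.66 [137.0, 61.0] {'c': [328.7, -181.7], 'mean': [328.8999938964844, -180.5], 'wh': [129, 20], 'ang': 79.7, 'pca': 79.8}
  tip C 0.77 [516.0, 107.0] [526.7  90.2]
  tip C 0.
[... 3468 characters left out ...]
, -179.10000610351562], 'wh': [147, 59], 'ang': 3.0, 'pca': 2.8}
  TRI tip AB [ 545.6 -178.5    4.1] gap 2.4
  TRI tip BC [ 544.6 -177.3    7.1] gap 2.1
  TRI tr BC [ 544.1 -176.8    5.5] gap 3.8
  TRI tip AC [ 546.2 -177.1    5.7] gap 0.4
  TRI tr AC [ 549.2 -176.2    5.9] gap 6.3
spot_roller
  tip B 0.66 [151.0, 281.0] [ 603.8 -274.9]
  tr B 0.62 [140.0, 234.0] {'c': [542.8, -267.0], 'mean': [532.9000244140625, -266.70001220703125], 'wh': [130, 60], 'ang': -7.7, 'pca': -12.7}
  tip C 0.68 [258.0, 234.0] [ 603.4 -273.2]
  tr C 0.66 [249.0, 194.0] {'c': [550.9, -269.0], 'mean': [547.7000122070312, -268.5], 'wh': [146, 58], 'ang': -7.4, 'pca': -7.3}
  TRI tip BC [ 602.  -272.6   12.9] gap 0.2
```

View pics/C.png

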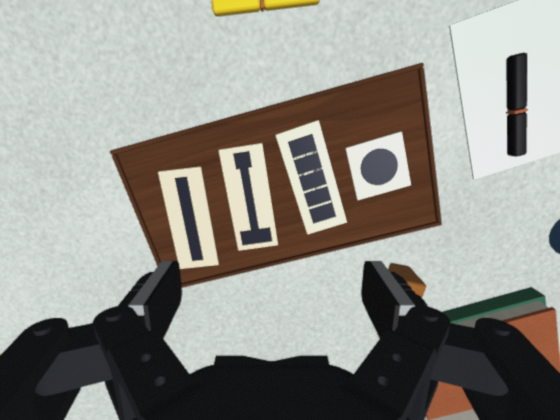

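View C shows all four cards clearly: slim bar (188,217), roller (249,195, wide end at 256,235), boxes (311,178), disc (380,167). I'll refine the outlines by dark segmentation, and the roller and jar by their distinctive parts.

```bash
python3 - <<'E'
from h import *
V={k:load(k) for k in 'ABC'}
for k in 'BC':
    c=V[k]; g=cv2.cvtColor(c['frame'],cv2.COLOR_BGR2GRAY).astype(int); hsv=cv2.cvtColor(c['frame'],cv2.COLOR_BGR2HSV)
    for t in ALL[4:]:
        C=dict(spot_jar=(555,-90.5),spot_mascara=(556,-358.5),spot_organizer=(548,-178.5),spot_roller=(551,-269))[t]; an=dict(spot_jar=0,spot_mascara=-9.4,spot_organizer=3,spot_roller=-7.4)[t]
        a=np.radians(an); u=np.array([np.cos(a),np.sin(a)]); v=np.array([-u[1],u[0]])
        L,W=(33,33) if t=='spot_jar' else (68,25)
        R=cv2.Rodrigues(np.array(c['rvec'],float))[0]; f=3
        S=np.array([[C[0]+u[0]*x+v[0]*y,C[1]+u[1]*x+v[1]*y,9] for x in np.arange(-L,L+.1,1/f) for y in np.arange(-W,W+.1,1/f)])
        p=cv2.projectPoints(S,c['rvec'],c['tvec'],c['K'],None)[0][:,0]
        I=cv2.remap(g.astype(np.uint8),p[:,0].astype(np.float32)[:,None],p[:,1].astype(np.float32)[:,None],cv2.INTER_LINEAR)[:,0]
        D=S[I<(I.max()*.5),:2].astype(np.float32)
        q=(D-np.array(C))@np.stack([u,v],1); q=q.astype(np.float32)
        r=cv2.minAreaRect(D); 
        bb=[np.percentile(q[:,0],[.3,99.7]),np.percentile(q[:,1],[.3,99.7])]
        print(k,t,'rect',np.round(r[0],1),np.round(r[1],1),round(r[2],1),'mean',D.mean(0).round(1),'bb',np.round(bb,1).tolist())
c=V['A']
b=onz(c,(329,211),11);s=onz(c,(336,122),11);print('roller A',b.round(1),s.round(1),'mid',((b+s)/2).round(1),'len',np.linalg.norm(b-s).round(1),'ang',np.degrees(np.arctan2(*(b-s)[1::-1])).round(1))
hsv=cv2.cvtColor(c['frame'],cv2.COLOR_BGR2HSV)
m=((hsv[...,0]>165)|(hsv[...,0]<5))&(hsv[...,1]>70)&(hsv[...,2]>90); n,l,st,ce=cv2.connectedComponentsWithStats(m.astype(np.uint8))
print([(st[i].tolist(),ce[i].round(1).tolist(),onz(c,ce[i],11)[:2].round(1).tolist()) for i in range(1,n) if st[i,4]>60])
print('jar top A',onz(c,(419,143),45).round(1))
E
```

```text
Traceback (most recent call last):
cv2.error: OpenCV(4.12.0) /io/opencv/modules/imgproc/src/imgwarp.cpp:1713: error: (-215:Assertion failed) dst.cols < SHRT_MAX && dst.rows < SHRT_MAX && src.cols < SHRT_MAX && src.rows < SHRT_MAX in function 'remap'
```

```bash
python3 - <<'E'
from h import *
V={k:load(k) for k in 'ABC'}
for k in 'BC':
    c=V[k]; g=cv2.cvtColor(c['frame'],cv2.COLOR_BGR2GRAY)
    for t,C,an in [('spot_jar',(555,-90.5),0),('spot_mascara',(556,-358.5),-9.4),('spot_organizer',(548,-178.5),3),('spot_roller',(551,-269),-7.4)]:
        a=np.radians(an); u=np.array([np.cos(a),np.sin(a)]); v=np.array([-u[1],u[0]])
        L,W=(33,33) if t=='spot_jar' else (68,25)
        S=np.array([[C[0]+u[0]*x+v[0]*y,C[1]+u[1]*x+v[1]*y,9] for x in np.arange(-L,L+.1,.5) for y in np.arange(-W,W+.1,.5)])
        p=cv2.projectPoints(S,c['rvec'],c['tvec'],c['K'],None)[0][:,0].astype(np.float32)
        I=cv2.remap(g,p[:,:1],p[:,1:],cv2.INTER_LINEAR)[:,0]
        D=S[I<(I.max()*.5),:2].astype(np.float32); q=(D-np.array(C))@np.stack([u,v],1)
        r=cv2.minAreaRect(D)
        print(k,t,'rect',np.round(r[0],1),np.round(r[1],1),round(r[2],1),'mean',D.mean(0).round(1),'bb',np.round([np.percentile(q[:,i],[.3,99.7]) for i in(0,1)],1).tolist())
c=V['A']
b=onz(c,(329,211),11);s=onz(c,(336,122),11);print('roller A',b.round(1),s.round(1),'mid',((b+s)/2).round(1),'len',np.linalg.norm(b-s).round(1),'ang',np.degrees(np.arctan2(*(b-s)[1::-1])).round(1))
hsv=cv2.cvtColor(c['frame'],cv2.COLOR_BGR2HSV)
m=((hsv[...,0]>165)|(hsv[...,0]<5))&(hsv[...,1]>70)&(hsv[...,2]>90); n,l,st,ce=cv2.connectedComponentsWithStats(m.astype(np.uint8))
print([(st[i].tolist(),ce[i].round(1).tolist(),onz(c,ce[i],11)[:2].round(1).tolist()) for i in range(1,n) if st[i,4]>60])
print('jar top A',onz(c,(419,143),45).round(1))
E
```

```text
B spot_jar rect [554.5 -89.5] [48. 48.] 90.0 mean [554.5 -89.7] bb [[-24.0, 23.0], [-22.5, 24.0]]
B spot_mascara rect [ 556.4 -359.3] [ 15.5 123. ] 80.6 mean [ 556.4 -359.4] bb [[-61.0, 62.0], [-8.5, 7.0]]
B spot_organizer rect [ 548.  -179.2] [118.3  32.9] 2.5 mean [ 547.8 -179.2] bb [[-59.0, 59.0], [-17.0, 15.5]]
B spot_roller rect [ 552.2 -269.2] [ 50.  133.5] 82.6 mean [ 569.1 -269.8] bb [[-65.5, 68.0], [-24.5, 25.0]]
C spot_jar rect [554.4 -90. ] [47.1 47.5] 15.9 mean [554.4 -90.1] bb [[-23.5, 22.5], [-22.5, 23.5]]
C spot_mascara rect [ 556.3 -359.8] [ 15.5 123. ] 80.6 mean [ 556.1 -359.6] bb [[-61.0, 62.0], [-9.0, 6.5]]
C spot_organizer rect [ 548.  -179.6] [118.1  32.3] 2.5 mean [ 547.4 -179.5] bb [[-59.0, 58.5], [-17.0, 15.0]]
C spot_roller rect [ 550.4 -269.4] [ 42. 130.] 82.6 mean [ 561.6 -271. ] bb [[-65.5, 64.5], [-21.5, 20.5]]
roller A [562.3 257.6  11. ] [456.8 290.   11. ] mid [509.5 273.8  11. ] len 110.4 ang -17.1
[([330, 112, 15, 18, 222], [336.6, 120.5], [455.3, 291.1]), ([327, 140, 12, 55, 390], [332.8, 165.3], [505.9, 275.1]), ([315, 203, 32, 15, 408], [329.0, 209.8], [560.6, 258.0])]
jar top A [500.7 366.4  45. ]
```

```bash
cat >> h.py <<'E'
def go(x,y,z,ang):
    s=env.get_state(); R=cv2.Rodrigues(np.array(s['orientation'],float))[0]; d=R.T@(np.array([x,y,z])-s['ee_pos'])
    cur=np.degrees(np.arctan2(R[1,2],R[0,2]))-90; t=-(ang-cur); t=(t+90)%180-90
    print('at',s['ee_pos'].round(1),'axis',cur.round(1),'tilt',R[2].round(3),'| shift',d.round(1),'turn',round(t,1),'rows',round(max(np.linalg.norm(d)/41.7,abs(t)/7.16),1),'grip',round(s['grip_width'],3),'t',s['time'].round(2))
E
python3 -c "
from h import *
go(528.4,90.4,90,-3)"
```

```text
Traceback (most recent call last):
  File "h.py", line 32, in go
    print('at',s['ee_pos'].round(1),'axis',cur.round(1),'tilt',R[2].round(3),'| shift',d.round(1),'turn',round(t,1),'rows',round(max(np.linalg.norm(d)/41.7,abs(t)/7.16),1),'grip',round(s['grip_width'],3),'t',s['time'].round(2))
                                                                                                                                                                                                                ^^^^^^^^^^^^^^^
AttributeError: 'float' object has no attribute 'round'
```

```bash
sed -i "s/s\['time'\].round(2)/round(s['time'],2)/" h.py
python3 -c "
from h import *
go(528.4,90.4,90,-3)"
```

```text
at [ 520.6 -231.8  295. ] axis -16.0 tilt [-1.  0. -0.] | shift [205.   81.2 311.9] turn -13.0 rows 9.2 grip 0.995 t 7.72
```

{"name": "servo_tool", "arguments": {"series": [[0,205,81,312,-13],[0,205,81,312,-13],[0,205,81,312,-13],[0,205,81,312,-13],[0,205,81,312,-13],[0,205,81,312,-13],[0,205,81,312,-13],[0,205,81,312,-13]]}}

```text
time: 8.38
ee_pos: [527.4, 51.1, 115.4]
orientation: [-1.171, 1.233, 1.17]
wrist_force: [0.3, 0.4, -0.0]
grip_width: 0.498
```

{"name": "servo_tool", "arguments": {"series": [[0,0,0,0,0],[0,0,0,0,0]]}}

```text
time: 8.55
ee_pos: [526.1, 51.2, 114.5]
orientation: [-1.172, 1.234, 1.176]
wrist_force: [0.8, -0.6, 0.2]
grip_width: 0.505
```

```bash
python3 -c "
from h import *
go(528.4,90.4,20,-3)"
```

```text
at [526.1  51.2 114.5] axis -2.8 tilt [-1.     0.004  0.   ] | shift [94.5 -0.7 39.2] turn 0.2 rows 2.5 grip 0.505 t 8.55
```

{"name": "servo_tool", "arguments": {"series": [[0,30,0,39,0],[0,50,0,39,0],[0,50,0,39,0],[0,50,0,39,0]]}}

```text
time: 8.88
ee_pos: [529.3, 87.5, 66.1]
orientation: [-1.17, 1.235, 1.172]
wrist_force: [0.5, -0.8, 0.3]
grip_width: 0.504
```

```bash
python3 -c "
from h import *
c=shoot('D',ALL[1:2])
for r in c['tr']['mascara_mid']: print(r['confidence'],line(c,r['region'],9))
for r in c['tip']['mascara_mid']: print(r['confidence'],onz(c,r['centre'],9).round(1))
go(528.4,90.4,20,-3)"
```

```text
0.94 {'c': [529.0, 90.0], 'mean': [522.7999877929688, 90.30000305175781], 'wh': [130, 18], 'ang': -3.0, 'pca': -2.9}
0.87 [524.6  88.9   9. ]
at [531.5  87.1  68.3] axis -3.1 tilt [-1.    -0.004 -0.   ] | shift [48.3  3.4  3.2] turn -0.1 rows 1.2 grip 0.5 t 9.03
```

View pics/D.png

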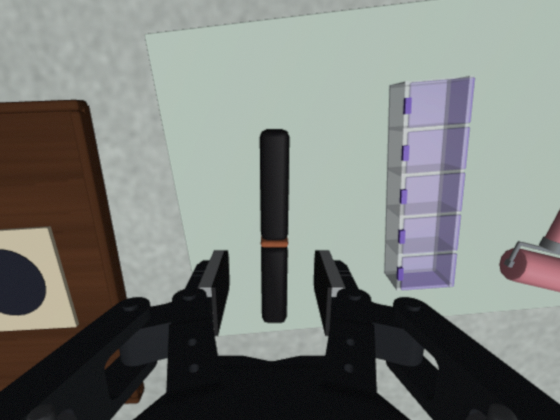

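The tube lies between the jaws (cols 261-289, rows 130-322), with its band at (274,243). I'll descend and grip.

{"name": "servo_tool", "arguments": {"series": [[0,30,3,3,0],[0,47,3,3,0],[0,47,3,3,0],[-1,47,3,3,0],[-1,47,3,3,0],[-1,47,3,3,0],[-1,47,3,3,0],[-1,47,3,3,0]], "force": 40}}

```text
time: 9.7
ee_pos: [528.1, 91.1, 20.7]
orientation: [-1.173, 1.232, 1.169]
wrist_force: [-0.6, -2.1, 6.4]
grip_width: 0.19
```

{"name": "servo_tool", "arguments": {"series": [[-1,0,0,0,0],[-1,-40,0,0,0],[-1,-60,0,0,0],[-1,-60,0,0,0],[-1,-60,0,0,0]]}}

```text
time: 10.12
ee_pos: [527.8, 91.5, 80.6]
orientation: [-1.173, 1.231, 1.168]
wrist_force: [-0.4, -0.9, -1.5]
grip_width: 0.182
```

```bash
python3 -c "
from h import *
go(556.3,-359.6,80,-9.4)"
```

```text
at [527.8  91.5  80.6] axis -3.0 tilt [-1.    -0.003 -0.   ] | shift [   0.8  -51.8 -449. ] turn 6.4 rows 10.8 grip 0.182 t 10.12
```

{"name": "servo_tool", "arguments": {"series": [[-1,0,-5,-30,1],[-1,0,-10,-65,2],[-1,0,-15,-105,3],[-1,0,-20,-145,4],[-1,0,-25,-185,5],[-1,0,-30,-225,6],[-1,0,-35,-265,6],[-1,0,-40,-300,6]]}}

```text
time: 10.78
ee_pos: [549.7, -212.1, 77.4]
orientation: [-1.09, 1.281, 1.095]
wrist_force: [0.1, -0.4, 0.3]
grip_width: 0.187
```

{"name": "servo_tool", "arguments": {"series": [[-1,0,-2,-35,0],[-1,0,-5,-70,0],[-1,0,-6,-100,0],[-1,0,-6,-125,0],[-1,0,-6,-140,0],[-1,0,-6,-149,0],[-1,0,-6,-149,0],[-1,0,-6,-149,0]]}}

```text
time: 11.45
ee_pos: [533.6, -357.0, 78.3]
orientation: [-1.091, 1.279, 1.095]
wrist_force: [0.1, -1.0, -0.5]
grip_width: 0.191
```

```bash
python3 -c "
from h import *
c=shoot('E',['mascara_mid','spot_mascara'])
for r in c['tr']['mascara_mid'][:1]: print(r['confidence'],line(c,r['region'],68))
go(556.3,-359.6,28,-9.4)"
```

```text
0.62 {'c': [528.1, -355.3], 'mean': [521.5, -354.3999938964844], 'wh': [117, 18], 'ang': -8.9, 'pca': -8.8}
at [ 534.2 -357.    79.1] axis -8.9 tilt [-1.  0.  0.] | shift [ 51.1 -22.3   0.8] turn 0.5 rows 1.3 grip 0.191 t 11.7
```

View pics/E.png

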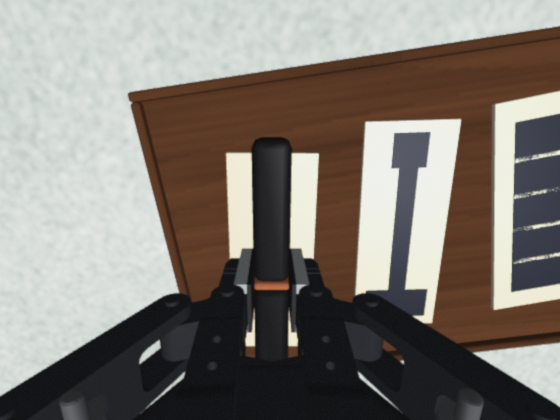

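The tube is firmly held, with its band at the pads and its card beneath (rows 153-345). I'll move over the card and lower it gently.

{"name": "servo_tool", "arguments": {"series": [[-1,20,-22,1,0.5],[-1,35,-22,1,0.5],[-1,43,-22,1,0.5],[-1,47,-22,1,0.5],[-1,49,-22,1,0.5],[-1,50,-22,1,0.5],[-1,51,-22,1,0.5]]}}

```text
time: 12.28
ee_pos: [555.8, -361.1, 28.9]
orientation: [-1.087, 1.283, 1.085]
wrist_force: [-0.3, 0.4, -2.1]
grip_width: 0.187
```

```bash
python3 -c "
from h import *
go(556.3,-359.6,28,-9.4); print(env.get_state()['wrist_force'])"
```

```text
at [ 555.8 -361.1   28.9] axis -9.5 tilt [-1.    -0.001 -0.001] | shift [ 0.9 -0.2  1.5] turn -0.1 rows 0.0 grip 0.187 t 12.28
[-0.31565766  0.40934624 -2.09286679]
```

{"name": "servo_tool", "arguments": {"series": [[-1,0.5,0,0.5,0],[-1,1,0,1,0],[-1,1,0,1,0]]}}

```text
time: 12.53
ee_pos: [556.0, -359.8, 27.6]
orientation: [-1.087, 1.283, 1.086]
wrist_force: [-1.0, -0.4, -1.5]
grip_width: 0.188
```

{"name": "servo_tool", "arguments": {"series": [[-1,0.5,0,0,0],[-1,1,0,0,0],[-1,1,0,0,0]]}}

```text
time: 12.78
ee_pos: [556.0, -359.9, 26.7]
orientation: [-1.087, 1.283, 1.086]
wrist_force: [-1.7, 1.0, 4.4]
grip_width: 0.186
```

Contact felt. I'll release and rise.

{"name": "servo_tool", "arguments": {"series": [[-0.4,0,0,0,0],[-0.2,0,0,0,0],[-0.1,0,0,0,0],[-0.1,-20,0,0,0],[0,-60,0,0,0],[0.3,-110,0,0,0],[0.3,-150,0,0,0],[0.3,-150,0,0,0]]}}

```text
time: 13.45
ee_pos: [559.2, -362.7, 185.9]
orientation: [-1.099, 1.281, 1.074]
wrist_force: [0.7, -0.7, 2.1]
grip_width: 0.652
```

```bash
python3 -c "
from h import *
c=shoot('F',['mascara_mid'])
for r in c['tr']['mascara_mid'][:2]: print(r['confidence'],line(c,r['region'],17.5))
for r in c['tip']['mascara_mid'][:2]: print(r['confidence'],onz(c,r['centre'],17.5).round(1))
go(503,178.5,100,2)"
```

```text
0.57 {'c': [556.1, -359.3], 'mean': [552.5999755859375, -358.3999938964844], 'wh': [126, 17], 'ang': -9.7, 'pca': -9.6}
0.77 [ 552.7 -358.    17.5]
at [ 556.2 -360.   176.8] axis -9.5 tilt [-1.    -0.001 -0.001] | shift [ 76.1 141.2 522.5] turn -11.5 rows 13.1 grip 0.655 t 13.6
```

The tube sits at (556.1, -359.3) and -9.7°, against a target of (556.3, -359.6) and -9.4°. Organizer next.

{"name": "servo_tool", "arguments": {"series": [[0.4,50,141,522,-11.5],[0.4,50,141,522,-11.5],[0.4,50,141,522,-11.5],[0.4,50,141,522,-11.5],[0.4,50,141,522,-11.5],[0.4,50,141,522,-11.5],[0.4,50,141,522,-11.5],[0.4,50,141,522,-11.5]]}}

```text
time: 14.27
ee_pos: [520.8, -27.0, 142.4]
orientation: [-1.231, 1.195, 1.239]
wrist_force: [0.8, 0.7, 0.0]
grip_width: 0.697
```

```bash
python3 -c "
from h import *
go(503,178.5,85,2)"
```

```text
at [520.8 -27.  142.4] axis 2.0 tilt [-1.     0.005  0.002] | shift [ 57.8  10.3 205.9] turn 0.0 rows 5.1 grip 0.697 t 14.27
```

{"name": "servo_tool", "arguments": {"series": [[0.4,57,10,206,0],[0.4,57,10,206,0],[0.4,57,10,206,0],[0.4,57,10,206,0],[0.4,57,10,206,0],[0.4,57,10,206,0],[0.4,57,10,206,0]]}}

```text
time: 14.85
ee_pos: [502.5, 178.0, 84.8]
orientation: [-1.235, 1.196, 1.243]
wrist_force: [-0.2, 0.5, 0.4]
grip_width: 0.699
```

```bash
python3 -c "
from h import *
c=shoot('G',['organizer_mid','roller_mid'])
for t,z in (('organizer_mid',12),('organizer_mid',24),('roller_mid',11)):
  for r in c['tr'][t][:1]: print(r['confidence'],z,line(c,r['region'],z))
  for r in c['tip'][t][:1]: print(r['confidence'],onz(c,r['centre'],z).round(1))
go(503,178.5,22,2)"
```

```text
0.8 12 {'c': [506.9, 178.6], 'mean': [501.5, 178.5], 'wh': [130, 37], 'ang': 1.5, 'pca': 1.7}
0.6 [504.6 180.2  12. ]
0.8 24 {'c': [502.2, 178.4], 'mean': [497.20001220703125, 178.39999389648438], 'wh': [122, 35], 'ang': 1.5, 'pca': 1.7}
0.6 [500.  179.9  24. ]
0.8 11 {'c': [502.5, 281.7], 'mean': [490.8999938964844, 281.79998779296875], 'wh': [119, 29], 'ang': -12.0, 'pca': -14.2}
0.87 [508.3 275.   11. ]
at [506.4 174.7  88.5] axis 1.9 tilt [-1. -0. -0.] | shift [66.5  3.3  3.9] turn -0.1 rows 1.6 grip 0.705 t 15.1
```

View pics/G.png

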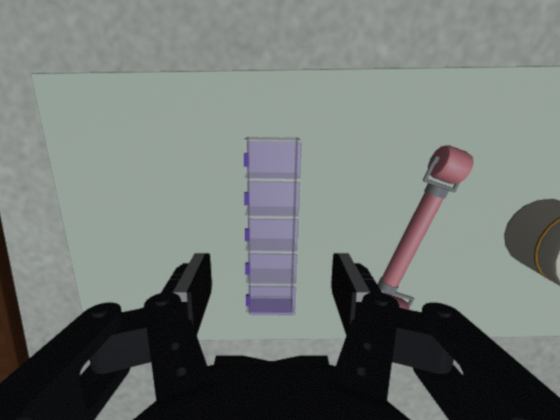

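The organizer lies between the jaws (cols 246-300, rows 137-315), lids up. I'll check that the pose has settled before descending.

{"name": "servo_tool", "arguments": {"series": [[0.4,0,0,0,0],[0.4,0,0,0,0]]}}

```text
time: 15.27
ee_pos: [506.4, 175.2, 88.8]
orientation: [-1.234, 1.193, 1.233]
wrist_force: [-0.1, -0.4, 1.1]
grip_width: 0.698
```

```bash
python3 -c "
from h import *
go(502.5,178.5,22,2)"
```

```text
at [506.4 175.2  88.8] axis 1.9 tilt [-1.    -0.001 -0.   ] | shift [66.8  3.9  3.5] turn -0.1 rows 1.6 grip 0.698 t 15.27
```

{"name": "servo_tool", "arguments": {"series": [[0.4,35,4,3.5,0],[0.4,60,4,3.5,0],[0.4,67,4,3.5,0],[0.4,67,4,3.5,0],[-1,67,4,3.5,0],[-1,67,4,3.5,0],[-1,67,4,3.5,0],[-1,67,4,3.5,0]], "force": 30}}

```text
time: 15.93
ee_pos: [503.7, 179.7, 23.5]
orientation: [-1.237, 1.189, 1.232]
wrist_force: [-0.6, -0.6, 5.9]
grip_width: 0.389
```

{"name": "servo_tool", "arguments": {"series": [[-1,0,0,0,0],[-1,0,0,0,0],[-1,-30,0,0,0],[-1,-60,0,0,0],[-1,-60,0,0,0],[-1,-60,0,0,0]]}}

```text
time: 16.43
ee_pos: [503.7, 179.8, 83.9]
orientation: [-1.237, 1.188, 1.232]
wrist_force: [0.3, -0.6, -1.3]
grip_width: 0.391
```

```bash
python3 -c "
from h import *
go(548,-179.4,82,2.5)"
```

```text
at [503.7 179.8  83.9] axis 2.0 tilt [-1.    -0.005  0.   ] | shift [   1.9  -31.5 -360.5] turn -0.5 rows 8.7 grip 0.391 t 16.43
```

{"name": "servo_tool", "arguments": {"series": [[-1,0,-4,-35,0],[-1,0,-8,-75,0],[-1,0,-12,-115,0],[-1,0,-16,-155,0],[-1,0,-20,-195,0],[-1,0,-24,-235,0],[-1,0,-28,-275,-0.5],[-1,0,-31,-305,-0.5]]}}

```text
time: 17.1
ee_pos: [542.8, -127.0, 80.3]
orientation: [-1.24, 1.19, 1.242]
wrist_force: [-0.5, 1.0, -0.7]
grip_width: 0.391
```

{"name": "servo_tool", "arguments": {"series": [[-1,0,0,-25,0],[-1,0,0,-45,0],[-1,0,0,-54,0],[-1,0,0,-54,0],[-1,0,0,-54,0],[-1,0,0,-54,0]]}}

```text
time: 17.6
ee_pos: [545.5, -176.6, 80.7]
orientation: [-1.241, 1.188, 1.244]
wrist_force: [0.4, -0.0, -1.6]
grip_width: 0.39
```

```bash
python3 -c "
from h import *
c=shoot('H',['organizer_mid'])
for r in c['tr']['organizer_mid'][:2]: print(r['confidence'],line(c,r['region'],84))
go(548,-179.4,31,2.5)"
```

```text
0.6 {'c': [534.1, -176.4], 'mean': [527.7000122070312, -176.6999969482422], 'wh': [103, 34], 'ang': 2.7, 'pca': 2.6}
at [ 545.9 -176.8   81.2] axis 2.6 tilt [-1.  0.  0.] | shift [50.2 -2.  -2.7] turn 0.1 rows 1.2 grip 0.395 t 17.75
```

View pics/H.png

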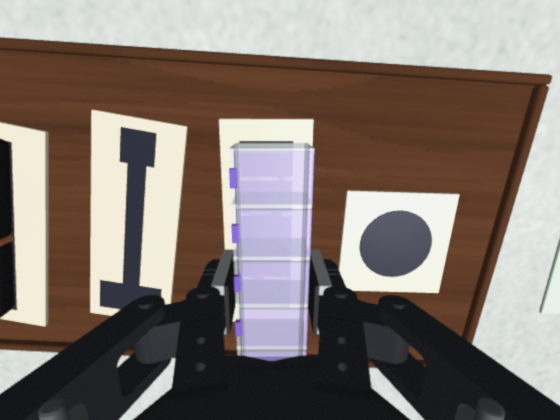

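The organizer is held with lids up, its near end ahead of the pads. The visible end puts its centre about 3 mm behind the TCP, so I'll aim for TCP x ≈ 550.5.

{"name": "servo_tool", "arguments": {"series": [[-1,20,-4.5,-2.7,0],[-1,35,-4.5,-2.7,0],[-1,43,-4.5,-2.7,0],[-1,47,-4.5,-2.7,0],[-1,49,-4.5,-2.7,0],[-1,49,-4.5,-2.7,0]]}}

```text
time: 18.25
ee_pos: [550.7, -180.4, 32.5]
orientation: [-1.242, 1.188, 1.242]
wrist_force: [-0.2, -0.4, -0.9]
grip_width: 0.393
```

{"name": "servo_tool", "arguments": {"series": [[-1,0.5,0,0,0],[-1,1,0,0,0],[-1,1,0,0,0]]}}

```text
time: 18.5
ee_pos: [551.0, -180.9, 32.1]
orientation: [-1.243, 1.188, 1.241]
wrist_force: [-0.6, -0.7, -0.4]
grip_width: 0.389
```

{"name": "servo_tool", "arguments": {"series": [[-1,0.5,0,0,0],[-1,1,0,0,0],[-1,1,0,0,0]]}}

```text
time: 18.75
ee_pos: [550.6, -180.7, 30.5]
orientation: [-1.242, 1.188, 1.241]
wrist_force: [1.2, 0.6, -1.0]
grip_width: 0.39
```

{"name": "servo_tool", "arguments": {"series": [[-1,0.5,0,0.8,0],[-1,1,0,0.8,0],[-1,1,0,0.8,0]]}}

```text
time: 19.0
ee_pos: [550.6, -179.8, 29.6]
orientation: [-1.242, 1.188, 1.242]
wrist_force: [-0.0, -0.1, 1.1]
grip_width: 0.389
```

{"name": "servo_tool", "arguments": {"series": [[-1,0.5,0,0,0],[-1,1,0,0,0],[-1,1,0,0,0]]}}

```text
time: 19.25
ee_pos: [550.6, -179.8, 29.5]
orientation: [-1.241, 1.188, 1.242]
wrist_force: [-4.7, 1.6, 8.4]
grip_width: 0.394
```

Contact. Release and rise.

{"name": "servo_tool", "arguments": {"series": [[0.1,0,0,0,0],[0.2,0,0,0,0],[0.3,0,0,0,0],[0.3,-20,0,0,0],[0.3,-60,0,0,0],[0.3,-100,0,0,0],[0.3,-140,0,0,0],[0.3,-150,0,0,0]]}}

```text
time: 19.92
ee_pos: [553.9, -181.7, 186.1]
orientation: [-1.251, 1.185, 1.231]
wrist_force: [0.8, -1.1, 1.3]
grip_width: 0.649
```

```bash
python3 -c "
from h import *
c=shoot('I',['organizer_mid'])
for z in (21,33):
  for r in c['tr']['organizer_mid'][:2]: print(r['confidence'],z,line(c,r['region'],z))
for r in c['tip']['organizer_mid'][:2]: print(r['confidence'],onz(c,r['centre'],21).round(1))
go(509,274.5,80,-17)"
```

```text
0.56 21 {'c': [547.6, -265.2], 'mean': [542.9000244140625, -264.79998779296875], 'wh': [141, 56], 'ang': -7.3, 'pca': -7.5}
0.56 33 {'c': [544.7, -261.8], 'mean': [540.2000122070312, -261.3999938964844], 'wh': [135, 54], 'ang': -7.3, 'pca': -7.5}
0.8 [ 548.7 -182.2   21. ]
at [ 551.1 -180.2  179.2] axis 2.5 tilt [-1.    -0.002 -0.001] | shift [ 98.6  22.2 456.2] turn 19.5 rows 11.2 grip 0.652 t 20.07
```

The network puts the organizer at (548.7, -182), which is fine. Roller next.

{"name": "servo_tool", "arguments": {"series": [[0.1,60,22,456,19.5],[0.1,60,22,456,19.5],[0.1,60,22,456,19.5],[0.1,60,22,456,19.5],[0.1,60,22,456,19.5],[0.1,60,22,456,19.5],[0.1,60,22,456,19.5],[0.1,60,22,456,19.5]]}}

```text
time: 20.73
ee_pos: [517.9, 148.7, 132.2]
orientation: [-0.986, 1.339, 0.991]
wrist_force: [0.9, 0.2, -0.3]
grip_width: 0.55
```

{"name": "servo_tool", "arguments": {"series": [[0.1,0,0,0,0],[0.1,0,0,0,0]]}}

```text
time: 20.9
ee_pos: [517.7, 148.7, 132.1]
orientation: [-0.99, 1.338, 0.995]
wrist_force: [-0.3, -0.7, 0.0]
grip_width: 0.547
```

```bash
python3 -c "
from h import *
go(509,274.5,80,-17)"
```

```text
at [517.7 148.7 132.1] axis -16.7 tilt [-1.     0.005 -0.002] | shift [ 52.1  44.3 118. ] turn 0.3 rows 3.3 grip 0.547 t 20.9
```

{"name": "servo_tool", "arguments": {"series": [[0.1,52,44,118,0],[0.1,52,44,118,0],[0.1,52,44,118,0],[0.1,52,44,118,0],[0.1,52,44,118,0],[0.1,52,44,118,0]]}}

```text
time: 21.4
ee_pos: [512.4, 271.3, 82.1]
orientation: [-0.989, 1.337, 0.989]
wrist_force: [-0.5, 0.1, 0.5]
grip_width: 0.545
```

```bash
python3 -c "
from h import *
c=shoot('J',['roller_mid','jar_mid'])
for r in c['tr']['roller_mid'][:1]: print(r['confidence'],line(c,r['region'],11))
for t,z in(('roller_mid',11),('jar_mid',22)):
  for r in c['tip'][t][:1]: print(r['confidence'],onz(c,r['centre'],z).round(1))
go(509,274.5,19,-17)"
```

```text
0.87 {'c': [510.0, 274.2], 'mean': [515.0, 272.5], 'wh': [135, 47], 'ang': -16.8, 'pca': -16.8}
0.8 [507.3 275.8  11. ]
0.68 [503.1 370.4  22. ]
at [513.6 271.3  84. ] axis -17.1 tilt [-1.    -0.001  0.   ] | shift [65.   5.4  1.7] turn -0.1 rows 1.6 grip 0.554 t 21.65
```

View pics/J.png

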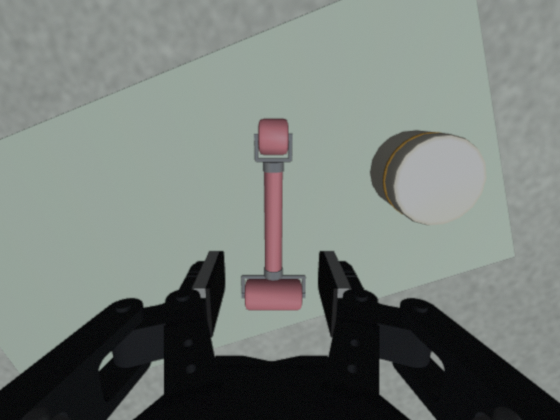

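The roller lies centred between the jaws (small stone 273,136; big stone 273,295), measured at (510, 274.2) and -16.8°. Jar top is at (440,180). Descend and grip.

{"name": "servo_tool", "arguments": {"series": [[0.1,35,5,2,0],[0.1,58,5,2,0],[0.1,64,5,2,0],[0.1,64,5,2,0],[-1,64,5,2,0],[-1,64,5,2,0],[-1,64,5,2,0],[-1,64,5,2,0]], "force": 40}}

```text
time: 22.32
ee_pos: [509.5, 275.9, 20.5]
orientation: [-0.989, 1.333, 0.987]
wrist_force: [1.1, -0.7, 5.5]
grip_width: 0.125
```

{"name": "servo_tool", "arguments": {"series": [[-1,0,0,0,0],[-1,0,0,0,0],[-1,-30,0,0,0],[-1,-60,0,0,0],[-1,-60,0,0,0],[-1,-60,0,0,0]]}}

```text
time: 22.82
ee_pos: [510.1, 276.5, 81.4]
orientation: [-0.989, 1.33, 0.986]
wrist_force: [-0.5, 0.4, -1.2]
grip_width: 0.122
```

```bash
python3 -c "
from h import *
go(550.4,-269.4,82,-7.4)"
```

```text
at [510.1 276.5  81.4] axis -17.0 tilt [-1.    -0.004  0.003] | shift [  -1.2 -197.9 -510.4] turn -9.6 rows 13.1 grip 0.122 t 22.82
```

{"name": "servo_tool", "arguments": {"series": [[-1,0,-13,-33,-1],[-1,0,-27,-69,-3],[-1,0,-41,-106,-5],[-1,0,-55,-142,-7],[-1,0,-69,-178,-9],[-1,0,-83,-214,-9.6],[-1,0,-97,-250,-9.6],[-1,0,-109,-280,-9.6]]}}

```text
time: 23.48
ee_pos: [529.7, -25.8, 77.8]
orientation: [-1.112, 1.269, 1.115]
wrist_force: [-0.4, -0.1, -0.6]
grip_width: 0.122
```

```bash
python3 -c "
from h import *
go(550.4,-269.4,82,-7.4)"
```

```text
at [529.7 -25.8  77.8] axis -7.4 tilt [-1.     0.003  0.   ] | shift [  -4.4  -52.  -238.9] turn -0.0 rows 5.9 grip 0.122 t 23.48
```

{"name": "servo_tool", "arguments": {"series": [[-1,-2,-8,-35,0],[-1,-4,-16,-75,0],[-1,-4,-25,-115,0],[-1,-4,-34,-155,0],[-1,-4,-42,-190,0],[-1,-4,-48,-220,0],[-1,-4,-52,-239,0],[-1,-4,-52,-239,0]]}}

```text
time: 24.15
ee_pos: [551.1, -271.1, 81.9]
orientation: [-1.111, 1.27, 1.111]
wrist_force: [0.5, -0.1, 0.3]
grip_width: 0.121
```

```bash
python3 -c "
from h import *
c=shoot('K',['roller_mid'])
for r in c['tr']['roller_mid'][:2]: print(r['confidence'],line(c,r['region'],72))
for r in c['tip']['roller_mid'][:2]: print(r['confidence'],onz(c,r['centre'],72).round(1))
s=onz(c,(0,0),0)
go(550.4,-269.4,31,-7.4)"
```

```text
0.97 {'c': [544.0, -270.0], 'mean': [532.5, -267.79998779296875], 'wh': [119, 24], 'ang': -9.0, 'pca': -7.9}
0.86 [ 552.7 -269.8   72. ]
at [ 551.  -266.1   81.7] axis -7.4 tilt [-1.     0.003  0.002] | shift [50.7 -0.  -3.5] turn 0.0 rows 1.2 grip 0.125 t 24.3
```

View pics/K.png

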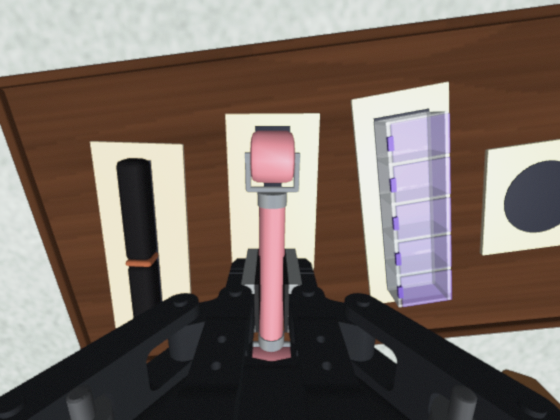

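The roller is held with its small stone over the narrow end (272,158); the tube and organizer lie on their cards. I'll check where the roller's middle is relative to the TCP.

```bash
python3 -c "
from h import *
c=load('K'); s=onz(c,(272,157),73); print(s.round(1),(s[:2]+55*np.array([.9917,-.129])).round(1))
go(550.4,-269.4,31,-7.4)"
```

```text
[ 495.8 -262.9   73. ] [ 550.3 -270. ]
at [ 551.  -266.1   81.7] axis -7.4 tilt [-1.     0.003  0.002] | shift [50.7 -0.  -3.5] turn 0.0 rows 1.2 grip 0.125 t 24.3
```

{"name": "servo_tool", "arguments": {"series": [[-1,20,0,-1,0],[-1,35,0,-1,0],[-1,44,0,-1,0],[-1,49,0,-1,0],[-1,51,0,-1,0],[-1,51,0,-1,0],[-1,51,0,-1,0]]}}

```text
time: 24.88
ee_pos: [552.3, -268.4, 33.1]
orientation: [-1.115, 1.267, 1.113]
wrist_force: [0.7, 0.1, -0.8]
grip_width: 0.117
```

{"name": "servo_tool", "arguments": {"series": [[-1,0.5,0,0,0],[-1,1.5,0,0,0],[-1,1.5,0,0,0]]}}

```text
time: 25.13
ee_pos: [552.0, -268.5, 31.2]
orientation: [-1.114, 1.267, 1.113]
wrist_force: [0.5, -0.3, -1.6]
grip_width: 0.116
```

{"name": "servo_tool", "arguments": {"series": [[-1,0.5,0,0,0],[-1,1,0,0,0],[-1,1,0,0,0]]}}

```text
time: 25.38
ee_pos: [551.7, -268.3, 29.8]
orientation: [-1.114, 1.267, 1.114]
wrist_force: [-0.4, -0.2, -0.3]
grip_width: 0.121
```

Contact is expected near TCP z ≈ 26.5.

{"name": "servo_tool", "arguments": {"series": [[-1,0.5,0,0,0],[-1,1,0,0,0],[-1,1.5,0,0,0],[-1,1.5,0,0,0]]}}

```text
time: 25.72
ee_pos: [551.7, -268.3, 28.1]
orientation: [-1.114, 1.267, 1.114]
wrist_force: [-0.1, -0.1, -1.0]
grip_width: 0.121
```

{"name": "servo_tool", "arguments": {"series": [[-1,0.5,0,0,0],[-1,1,0,0,0],[-1,1,0,0,0]]}}

```text
time: 25.97
ee_pos: [551.7, -268.3, 27.2]
orientation: [-1.114, 1.267, 1.114]
wrist_force: [-0.2, -0.1, -0.5]
grip_width: 0.12
```

{"name": "servo_tool", "arguments": {"series": [[-1,0.4,0,0,0],[-1,0.7,0,0,0],[-1,0.7,0,0,0]]}}

```text
time: 26.22
ee_pos: [551.8, -268.3, 26.6]
orientation: [-1.114, 1.267, 1.114]
wrist_force: [-0.2, 0.4, -0.1]
grip_width: 0.121
```

{"name": "servo_tool", "arguments": {"series": [[-1,0.4,0,0,0],[-1,0.7,0,0,0],[-1,0.7,0,0,0]]}}

```text
time: 26.47
ee_pos: [551.8, -268.4, 26.5]
orientation: [-1.114, 1.267, 1.114]
wrist_force: [-2.9, 0.8, 4.1]
grip_width: 0.117
```

{"name": "servo_tool", "arguments": {"series": [[-1,0.3,0,0,0],[-1,0.6,0,0,0],[-1,0.6,0,0,0]]}}

```text
time: 26.72
ee_pos: [551.9, -268.4, 26.5]
orientation: [-1.114, 1.267, 1.114]
wrist_force: [-3.9, 1.9, 8.6]
grip_width: 0.119
```

Down. Release and rise, then on to the jar.

{"name": "servo_tool", "arguments": {"series": [[-0.5,0,0,0,0],[-0.3,0,0,0,0],[-0.1,0,0,0,0],[-0.1,-15,0,0,0],[0,-50,0,0,0],[0.3,-90,0,0,0],[1,-130,0,0,0],[1,-150,0,0,0]]}}

```text
time: 27.38
ee_pos: [553.6, -269.5, 180.7]
orientation: [-1.12, 1.266, 1.108]
wrist_force: [1.4, -0.2, 2.9]
grip_width: 0.897
```

```bash
python3 -c "
from h import *
c=shoot('L',['roller_mid'])
for r in c['tr']['roller_mid'][:2]: print(r['confidence'],line(c,r['region'],20))
for r in c['tip']['roller_mid'][:2]: print(r['confidence'],onz(c,r['centre'],20).round(1))
go(502,369,110,-7.4)"
```

```text
0.81 {'c': [551.6, -268.1], 'mean': [558.5999755859375, -268.6000061035156], 'wh': [132, 45], 'ang': -7.2, 'pca': -7.8}
0.62 [ 550.4 -267.8   20. ]
at [ 552.9 -269.1  177.5] axis -7.4 tilt [-1.    -0.004 -0.002] | shift [ 65.6 132.6 626.5] turn 0.0 rows 15.4 grip 1.0 t 27.53
```

View pics/L.png

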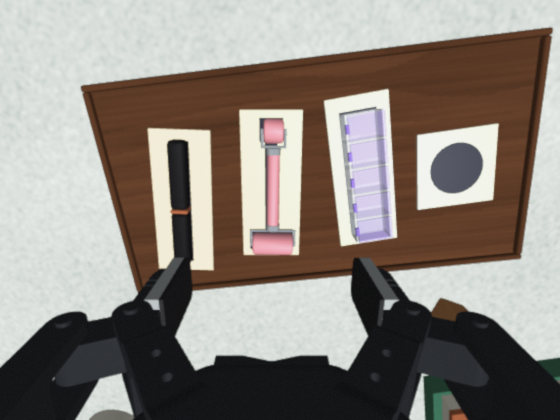

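The roller sits on its outline with the big stone at the wide end: (551.6, -268.1) and -7.2°. Now the jar.

{"name": "servo_tool", "arguments": {"series": [[1,20,70,330,0],[1,20,70,330,0],[1,20,70,330,0],[1,20,70,330,0],[1,20,70,330,0],[1,20,70,330,0],[1,20,70,330,0],[1,20,70,330,0]]}}

```text
time: 28.2
ee_pos: [523.0, 65.4, 153.0]
orientation: [-1.112, 1.27, 1.117]
wrist_force: [0.2, -0.0, -0.6]
grip_width: 1.004
```

{"name": "servo_tool", "arguments": {"series": [[1,20,63,296,0],[1,20,63,296,0],[1,20,63,296,0],[1,20,63,296,0],[1,20,63,296,0],[1,20,63,296,0],[1,20,63,296,0],[1,20,63,296,0]]}}

```text
time: 28.87
ee_pos: [497.5, 369.4, 132.4]
orientation: [-1.115, 1.269, 1.12]
wrist_force: [-0.6, 0.7, -0.3]
grip_width: 0.999
```

{"name": "servo_tool", "arguments": {"series": [[1,0,0,0,0],[1,0,0,0,0]]}}

```text
time: 29.03
ee_pos: [499.3, 364.4, 133.3]
orientation: [-1.115, 1.271, 1.116]
wrist_force: [0.3, -0.2, -0.3]
grip_width: 1.002
```

```bash
python3 -c "
from h import *
c=shoot('M',['jar_mid'])
for z in (22,45):
  for r in c['tr']['jar_mid'][:1]: print(r['confidence'],line(c,r['region'],z))
for r in c['tip']['jar_mid'][:2]: print(r['confidence'],r['centre'],onz(c,r['centre'],24).round(1))
go(502,369,100,-7.4)"
```

```text
0.8 [271.9, 213.2] [501.4 365.1  24. ]
at [500.7 363.3 134.9] axis -7.5 tilt [-1.     0.001 -0.001] | shift [34.8 -0.6  5.9] turn -0.1 rows 0.8 grip 1.002 t 29.18
```

View pics/M.png

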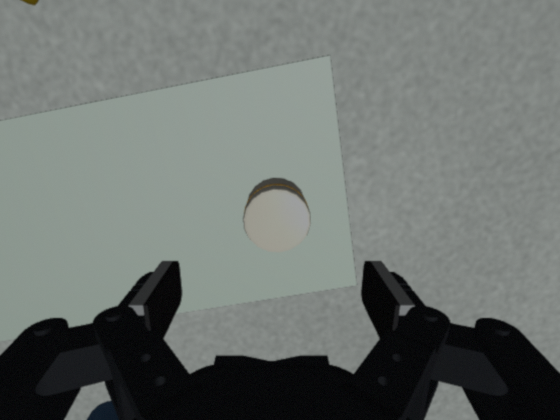

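The jar's top disc is centred at about (277,220), between the jaws. I'll compute its position.

```bash
python3 -c "
from h import *
c=load('M')
p=onz(c,(276.8,220),47); print(p.round(1), [onz(c,q,47).round(1)[:2] for q in((243,220),(310,220),(277,188),(277,252))])
go(p[0],p[1],32,-7.4)"
```

```text
[499.6 368.9  47. ] [array([496.5, 344.6]), array([502.6, 392.6]), array([476.1, 371.9]), array([524.7, 366. ])]
at [500.7 363.3 134.9] axis -7.5 tilt [-1.     0.001 -0.001] | shift [102.8   1.7   5.5] turn -0.1 rows 2.5 grip 1.002 t 29.18
```

{"name": "servo_tool", "arguments": {"series": [[1,30,2,5.5,0],[1,65,2,5.5,0],[1,95,2,5.5,0],[1,108,2,5.5,0],[1,108,2,5.5,0],[1,108,2,5.5,0]]}}

```text
time: 29.68
ee_pos: [499.7, 370.0, 27.9]
orientation: [-1.113, 1.268, 1.113]
wrist_force: [-0.2, 0.5, 1.1]
grip_width: 0.998
```

{"name": "servo_tool", "arguments": {"series": [[-1,0,0,0,0],[-1,0,0,0,0],[-1,0,0,0,0],[-1,0,0,0,0],[-1,0,0,0,0],[-1,0,0,0,0]], "force": 40}}

```text
time: 30.18
ee_pos: [500.9, 371.2, 30.0]
orientation: [-1.115, 1.264, 1.112]
wrist_force: [-0.0, -1.6, 6.0]
grip_width: 0.572
```

{"name": "servo_tool", "arguments": {"series": [[-1,-20,0,0,0],[-1,-50,0,0,0],[-1,-70,0,0,0],[-1,-70,0,0,0],[-1,-70,0,0,0]]}}

```text
time: 30.6
ee_pos: [500.3, 371.2, 99.3]
orientation: [-1.114, 1.264, 1.113]
wrist_force: [-0.2, 0.2, -2.3]
grip_width: 0.574
```

```bash
python3 -c "
from h import *
c=shoot('N',['jar_mid'])
go(554.5,-89.8,97,-7.4)"
```

```text
at [498.  370.1  95.6] axis -7.4 tilt [-1.     0.003 -0.002] | shift [  -0.9 -115.1 -448.8] turn 0.0 rows 11.1 grip 0.579 t 30.75
```

View pics/N.png

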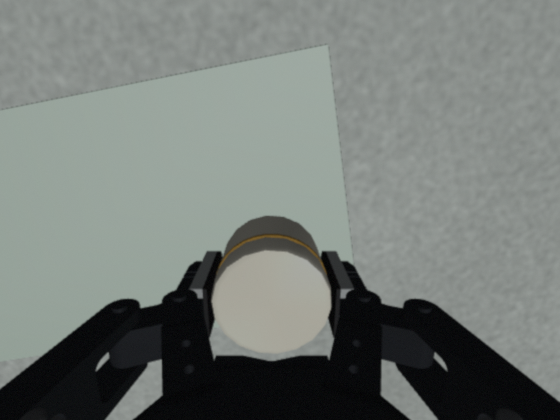

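The jar is held upright, its top disc centred at (272,297). Carry it to its card.

{"name": "servo_tool", "arguments": {"series": [[-1,0,-7,-30,0],[-1,0,-16,-64,0],[-1,0,-25,-100,0],[-1,0,-35,-138,0],[-1,0,-45,-176,0],[-1,0,-55,-214,0],[-1,0,-65,-252,0],[-1,0,-75,-290,0]]}}

```text
time: 31.42
ee_pos: [535.1, 71.8, 96.0]
orientation: [-1.112, 1.269, 1.116]
wrist_force: [0.2, -0.3, -2.3]
grip_width: 0.579
```

{"name": "servo_tool", "arguments": {"series": [[-1,0,-9,-36,0],[-1,0,-18,-70,0],[-1,0,-27,-104,0],[-1,0,-34,-132,0],[-1,0,-39,-150,0],[-1,0,-40,-159,0],[-1,0,-40,-159,0],[-1,0,-40,-159,0]]}}

```text
time: 32.08
ee_pos: [554.9, -88.5, 96.5]
orientation: [-1.112, 1.268, 1.116]
wrist_force: [-0.2, 0.6, -1.8]
grip_width: 0.573
```

{"name": "servo_tool", "arguments": {"series": [[-1,0,0,0,0],[-1,0,0,0,0]]}}

```text
time: 32.25
ee_pos: [555.3, -87.8, 97.2]
orientation: [-1.114, 1.267, 1.116]
wrist_force: [0.7, 0.4, -1.4]
grip_width: 0.571
```

```bash
python3 -c "
from h import *
c=load('N'); print('jar vs tcp, N', onz(c,(272,297),115).round(1))
go(554.5,-89.8,40,-7.4)"
```

```text
jar vs tcp, N [497.4 372.5 115. ]
at [555.3 -87.8  97.2] axis -7.3 tilt [-1.     0.001  0.001] | shift [57.2  0.5 -2.1] turn 0.1 rows 1.4 grip 0.571 t 32.25
```

{"name": "servo_tool", "arguments": {"series": [[-1,20,0,-3,0],[-1,38,0,-3,0],[-1,48,0,-3,0],[-1,54,0,-3,0],[-1,57,0,-3,0],[-1,57,0,-3,0]]}}

```text
time: 32.75
ee_pos: [555.2, -91.9, 40.3]
orientation: [-1.114, 1.267, 1.115]
wrist_force: [-0.2, 0.3, -1.1]
grip_width: 0.571
```

{"name": "servo_tool", "arguments": {"series": [[-1,0.5,0,0,0],[-1,1,0,0,0],[-1,1.5,0,0,0],[-1,2,0,0,0],[-1,2,0,0,0]]}}

```text
time: 33.17
ee_pos: [555.5, -92.4, 38.8]
orientation: [-1.114, 1.267, 1.113]
wrist_force: [0.3, -0.9, -1.6]
grip_width: 0.576
```

{"name": "servo_tool", "arguments": {"series": [[-1,0.5,0,0,0],[-1,1,0,0,0],[-1,1,0,0,0]]}}

```text
time: 33.42
ee_pos: [555.3, -92.3, 37.5]
orientation: [-1.114, 1.267, 1.114]
wrist_force: [0.3, 0.2, -2.5]
grip_width: 0.571
```

{"name": "servo_tool", "arguments": {"series": [[-1,0.5,0,0,0],[-1,1,0,0,0],[-1,1,0,0,0]]}}

```text
time: 33.67
ee_pos: [555.3, -92.3, 36.4]
orientation: [-1.114, 1.267, 1.114]
wrist_force: [0.9, 0.5, -1.5]
grip_width: 0.575
```

{"name": "servo_tool", "arguments": {"series": [[-1,0.4,0,0,0],[-1,0.8,0,0,0],[-1,0.8,0,0,0]]}}

```text
time: 33.92
ee_pos: [555.4, -92.3, 36.0]
orientation: [-1.114, 1.267, 1.114]
wrist_force: [-2.0, 0.9, 1.3]
grip_width: 0.572
```

{"name": "servo_tool", "arguments": {"series": [[-1,0.3,0,0,0],[-1,0.6,0,0,0],[-1,0.6,0,0,0]]}}

```text
time: 34.17
ee_pos: [555.4, -92.3, 36.0]
orientation: [-1.114, 1.268, 1.114]
wrist_force: [-4.0, 0.9, 7.5]
grip_width: 0.575
```

{"name": "servo_tool", "arguments": {"series": [[0.3,0,0,0,0],[0.5,0,0,0,0],[0.6,0,0,0,0],[0.6,-15,0,0,0],[0.6,-50,0,0,0],[0.6,-90,0,0,0],[0.6,-130,0,0,0],[0.6,-170,0,0,0]]}}

```text
time: 34.83
ee_pos: [555.0, -92.2, 206.8]
orientation: [-1.114, 1.267, 1.114]
wrist_force: [0.4, -0.6, 0.2]
grip_width: 0.802
```

{"name": "servo_tool", "arguments": {"series": [[0.6,-50,40,-20,0],[0.6,-80,60,-80,0],[0.6,-80,60,-80,0],[0.6,-80,60,-80,0],[0.6,-80,60,-80,0],[0.6,-80,60,-80,0]]}}

```text
time: 35.33
ee_pos: [485.6, -163.8, 284.7]
orientation: [-1.113, 1.267, 1.113]
wrist_force: [0.3, 0.0, -0.3]
grip_width: 0.803
```

```bash
python3 - <<'E'
from h import *
c=shoot('P',ALL[:4]); T=shoot('Q',ALL[:4],'top'); S=shoot('S',ALL[:4],'scene')
for t,z,goal in zip(ALL,[31,18,21,20],[(554.5,-89.8),(556.3,-359.6,-9.4),(548,-179.4,2.5),(550.4,-269.4,-7.4)]):
    print(t,'goal',goal)
    for n,C in(('w',c),('t',T),('s',S)):
        for r in C['tr'][t]:
            L=line(C,r['region'],z)
            if np.hypot(L['c'][0]-goal[0],L['c'][1]-goal[1])<60: print('  tr',n,round(r['confidence'],2),L)
        for r in C['tip'][t]:
            p=onz(C,r['centre'],z)[:2]
            if np.hypot(*(p-goal[:2]))<60: print('  tip',n,round(r['confidence'],2),p.round(1))
go(500,0,300,0)
E
```

```text
jar_mid goal (554.5, -89.8)
  tr w 0.81 {'c': [558.2, -90.1], 'mean': [558.0, -90.30000305175781], 'wh': [64, 52], 'ang': 21.5, 'pca': 24.4}
  tip w 0.78 [554.6 -94.5]
  tr t 0.86 {'c': [556.1, -92.5], 'mean': [556.0, -92.0], 'wh': [51, 50], 'ang': -1.3, 'pca': -44.2}
  tip t 0.57 [ 559.9 -100.5]
  tr s 0.61 {'c': [549.5, -89.9], 'mean': [550.5999755859375, -90.9000015258789], 'wh': [86, 50], 'ang': -26.1, 'pca': -25.1}
  tip s 0.7 [546.2 -95.9]
mascara_mid goal (556.3, -359.6, -9.4)
  tr w 0.57 {'c': [556.9, -358.8], 'mean': [553.5999755859375, -357.8999938964844], 'wh': [130, 23], 'ang': -10.3, 'pca': -9.8}
  tip w 0.9 [ 552.7 -360.3]
  tr s 0.8 {'c': [551.4, -360.3], 'mean': [554.5, -360.3999938964844], 'wh': [135, 20], 'ang': -9.6, 'pca': -9.0}
  tip s 0.97 [ 557.9 -363. ]
organizer_mid goal (548, -179.4, 2.5)
  tr w 0.77 {'c': [551.3, -179.0], 'mean': [548.0999755859375, -179.39999389648438], 'wh': [128, 38], 'ang': 3.0, 'pca': 2.5}
  tip w 0.71 [ 551.7 -182.3]
  tr t 0.84 {'c': [549.5, -178.7], 'mean': [569.5, -177.89999389648438], 'wh': [121, 38], 'ang': 2.6, 'pca': 0.9}
  tip t 0.86 [ 548.9 -180.7]
  tr s 0.63 {'c': [546.1, -179.2], 'mean': [549.7999877929688, -179.5], 'wh': [142, 43], 'ang': 2.0, 'pca': 0.7}
roller_mid goal (550.4, -269.4, -7.4)
  tr w 0.66 {'c': [552.6, -262.2], 'mean': [549.9000244140625, -264.20001220703125], 'wh': [133, 27], 'ang': -2.6, 'pca': -3.2}
  tip w 0.62 [ 553.8 -264.5]
  tr s 0.87 {'c': [548.5, -263.2], 'mean': [560.7000122070312, -270.1000061035156], 'wh': [137, 43], 'ang': -14.4, 'pca': -8.6}
  tip s 0.68 [ 551.3 -268.1]
at [ 485.6 -164.   285.2] axis -7.4 tilt [-1. -0. -0.] | shift [-14.8   6.7 164.5] turn -7.4 rows 4.0 grip 0.8 t 36.68
```

View pics/P.png

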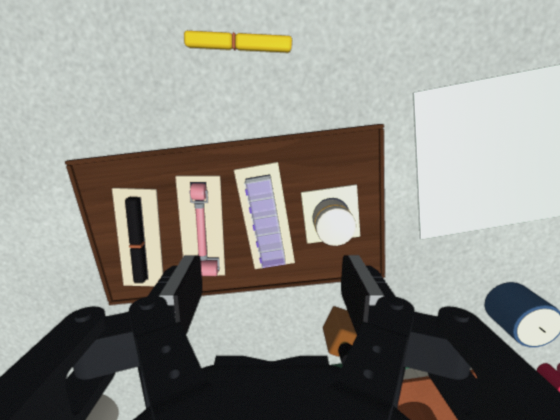

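View pics/S.png

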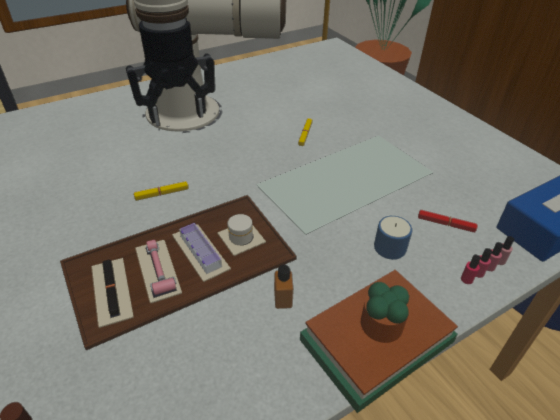

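All four things are on their cards, and the perfume bottle (284,285) and candle (393,237) stand where they were. The gripper is clear at z ≈ 285. Handing in.

```bash
python3 -c "
from bench import env
print(env.finish_job(), env.get_state()['time'])"
```

```text
the job is handed in; nothing more can be done
the job is handed in; nothing more can be done
```

The tube, organizer, roller and jar are each back on their own card. I lowered each one until I felt contact, then let it go, and handed the job in at about 37 s. `finish_job` gave no verdict, so these are my own checks.

| Thing | Best reading (mm) | Goal (mm) | Angle | Goal angle |
|---|---|---|---|---|
| Jar | (556, -92) | (554.5, -89.8) | upright | – |
| Mascara tube | (556, -359) | (556.3, -359.6) | -9.7° | -9.4° |
| Organizer | (549.5, -179), lids up | (548, -179.4) | 2.6° | 2.5° |
| Roller | (551.6, -268.1) | (550.4, -269.4) | -7.2° | -7.4° |

- **Roller:** its big stone is at the wide end. In the last wrist picture the network's region read 7 mm and 5° off, but a finger hid part of the roller. The unobstructed view just after release gave the row above.
- **Jar:** a low-confidence point from the top camera put it about 12 mm off (confidence 0.57). The outlines and most of the other points in the last three views put it within about 6 mm, and the gripper released it about 2.5 mm off its centre. The scene point was about 10 mm off. I discounted both outlying points.
- **Heights:** I did not measure them after release. The contact heights at set-down agreed with the things resting on their cards.
- **Perfume and candle:** both look unmoved by eye in the last picture. I did not measure them.

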